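# Pull the blind plug out of a dry-block heater

### The job

Take the blue-handled puller rod from its rest, screw its tip clockwise into the tapped blind plug in the heater's well until it is fully home, and pull the plug straight up out of the well; use light force throughout, under 25 N between rod and plug. Set the plug down gently and upright in the black parking cup of the rest, with the rod still screwed in, and let go.

Things in the scene. Friction and masses are not known exactly. Their poses are not given: they have to be found in the camera images.
- heater: White dry-block heater, 150x120x70 mm, fixed, black panel with green display in front (-x). Origin under the middle of the round well in its aluminium block, z up. Block top 70 mm up; well 41 mm wide, 44 deep (floor at 26 mm). Spring pads in the well grip the plug: pulling takes about 6 to 15 N for the first 25 mm or so, then only the weight.
- plug: Steel blind plug, 40 mm in diameter, 48 mm high, 0.2-0.35 kg, standing in the well with 4 mm showing. Origin at the centre of its underside, z up. Rod tip above this origin: 43.5 mm with the pin resting on the thread's flat face, 32 mm with the pin at the bottom of the slots, 29 mm fully home. More than 25 N between rod and plug is too much.
- thread_mouth (a point): Centre of the tapped brass hole in the plug's top (flat face, bore 12.6 mm), same axes as the plug. Two opposite slots, 6.5 mm wide, let the rod's pin in. They lie along x (red dot on the rim), but turned by an unmeasured angle of up to 0.6 rad either way: press lightly (3 to 6 N) and turn until the pin drops. This point only tells the plug's axes, not the slots'.
- thread_end (a point): Point on the plug's axis, 12 mm below its top, where the pin is when home. From the bottom of the slots turn clockwise seen from above by 1.2 rad (70 degrees), to the stop (turned further, the plug itself only turns with it in the well): the coarse thread runs down 3 mm from 0.2 to 1.0 rad, the rest is level. Follow it with light pressure; there is 1.6 mm of play up and down.
- rest: Grey base plate 150x72x8 mm, fixed, with a square socket block (44x44 mm, top at 44 mm) 45 mm from its middle towards +x, in whose 25 mm hole the rod hangs, and a black parking cup 40 mm from its middle towards -x. Origin at the middle of its underside, z up.
- cup (a point): Centre of the parking cup's inner floor, 10 mm above the worktop. The cup is a shallow black ring, 48 mm wide inside, 55 mm outside, rim 10 mm above its inner floor.
- rod: Puller rod, 86 mm long, 0.12 kg: steel shaft 11 mm thick, tapered tip, hanging in the rest on a 32 mm collar (30 to 34 mm above the tip). Origin at the tip, z up the shaft. Cross pin 5 mm thick, 21 mm long, 7 mm above the tip, along x. Blue T handle 60 mm long along x, 12 mm thick (y), 66 to 86 mm above the tip: grip it across y. Half a turn makes no difference.
Mind the look-alikes: they are no part of the job. What is shaped like the heater but purple is not meant.

How it is judged:
On the way, in this order (a step that is already met when the one before it is completed fails the run):
1. the puller rod is screwed fully home in the plug, the plug still in its well (z of rod in the frame of plug below 0.0303 m and horizontal distance between rod and plug below 0.004 m and z of plug in the frame of heater below 0.031 m and horizontal distance between plug and heater below 0.005 m), for 0.1 s.
2. the plug hangs on the rod, upright and wholly above the well (z of plug in the frame of heater above 0.072 m and angle between plug's own z axis and vertical below 0.25 rad and contact force between the fingers and plug below 0.1 N and contact force between the fingers and rod above 0.5 N and z of rod in the frame of plug below 0.0325 m), for 0.1 s.
At the end, for the whole second after the job is handed in: The plug stands upright at rest in the parking cup (centre within 7 mm of the cup's, underside within 3 mm of its floor, tilted under 0.1 rad), the rod still screwed in (tip under 31.5 mm above the plug's underside, within 5 mm of its axis) (horizontal distance between plug and cup below 0.007 m and z of plug in the frame of cup below 0.003 m and angle between plug's own z axis and vertical below 0.1 rad and z of rod in the frame of plug below 0.0315 m and horizontal distance between rod and plug below 0.005 m and linear speed of plug below 0.02 m/s); the robot touches nothing.
It fails at once if the rod and the plug are forced against each other with more than 25 N (contact force between rod and plug above 25 N).
It fails at once if the plug is tipped by more than 30 degrees (angle between plug's own z axis and vertical above 0.52 rad).
It fails at once if the plug is banged down on the rest with more than 30 N (contact force between plug and rest above 30 N).
It also fails if it takes over 72 s, if anything falls off the work surface, if the arm or the gripper's body presses on something with over 40 N, if the wrist force passes 120 N, or if a joint passes its speed limit or range.

### The arm

A 7-joint arm with a two-finger parallel gripper is mounted at the origin on a cart in front of the work surface, level with it; the furniture and walls round the work are solid. World frame = base frame: x ahead of the robot, y to its left, z up, the work surface at z = 0. Lengths are in m, angles in rad, forces in N, time in s.
With the tool pointing down it reaches from about 0.35 to 0.9 m from the base axis. Payload 8.1 kg.
Tool frame: the origin (TCP) lies midway between the tips of the shut fingers; the grasp point (between the pads) lies 19 mm behind it; x points along the fingers, y is the direction in which the jaws open and shut, and the axes are right-handed (so a half turn about x gives the same grasp; the last joint's range is limited). The gripper opens to 92 mm and grips with 3 to 60 N. Pads are 19 mm wide; open, the fingers measure 130 mm over their backs; the gripper's body (75 mm by 190 mm) begins 47 mm behind the grasp point.
Start: joints at [1.199, 0.434, 0.025, 1.573, -0.012, 1.134, -0.075], TCP at [0.166, -0.603, 0.191] pointing down, gripper open.
Joint ranges: [-2.62, 2.62], [-0.44, 2.09], [-1.27, 1.32], [0.08, 2.57], [-1.32, 4.46], [0.12, 2], [-2.74, 2.74]. Speed limits (rad/s): [2.22, 2.22, 3.01, 3.01, 3.14, 3.14, 3.14].

### API

Orientations are given as a unit quaternion [x, y, z, w].
In Python, from rig import arm gives the robot as it stands.
- The arm moves only by the tool move_arm, never from a script. Its argument "steps" is one flat list of numbers, 7 for each row, row after row: the shift along the tool's x, y, z in mm, then the turn, a rotation vector about the tool's x, y, z in rad, then the gripper's target within -1 to 1 (fully open at 1, half-way at 0, shut at -1). A call has 1 to 12 rows; each row shifts and turns the commanded pose from where the row before left it, along the tool's axes as they then stand; what a row does not reach is not made up. A row lasts 1/12 s, in which the tool goes at most 41.7 mm and 7.16 degrees, less where a joint would pass 70% of its speed; a pose out of reach is approached as far as the arm can. A call is refused whole if a number of a shift passes 41.7 or a number of a turn 0.125, either way. A call with a gripper value outside its range is refused whole. The fingers move at their own pace and stop on an object; "newtons" is the grip in N (left out, the last holds). Time passes only in rows, so rows that do not move let the fingers close. It gives the time, the measured TCP pose, the force and the opening at its end, in the units of the state.
- arm.read_state(): the state, without advancing time (a new reading comes with each control period).
- arm.grab_frame(name): name is "scene" or "top" or "wrist"; returns a dict with "color" (480x640x3 uint8, blue, green, red), "range_z" (480x640 float32, m along the optical axis (not along the pixel's ray), 0 where there is no reading), "vfov" (degrees; the focal length in pixels is half the picture's height over the tangent of half this angle, whatever the lens; pixels are square), "cx", "cy" (the principal point, pixels), "position" and "rotation" of the camera in the world; the wrist camera has in their place "hand_eye" (4x4, takes a point from camera to tool coordinates, whose origin is the TCP and whose axes are the tool frame's). Camera axes: x right, y down, z forward; pixel columns grow to the right and rows downward; lengths in m; the calibration is good to about 2 mm. A picture is of the moment at which its call begins: read the wrist's pose just before it.
- arm.job_done(): hands the job in, once; it reports no verdict.
The state is a dict: "t": time; "joints": joint angles; "joint_vel": joint speeds; "joint_torque": joint torques, N m; "tool_pos": TCP position; "tool_rot": TCP orientation; "contact_force": force on the tool from outside, world axes, zero at the start; "moment": the same for the moment, N m; "gripper_width": opening from 0.0 (shut) to 1.0 (fully open).
Only numpy, scipy, OpenCV 4.12 (cv2) and the standard library are available. Lean on these libraries where they do the work, as an engineer would, in place of code of your own. Each camera call takes 0.05 s, during which the arm holds its last target. There are 200 camera calls.

## Working session

There is one attempt and no reset: what is moved stays moved. The work goes in short steps, Python scripts to look and compute and a tool call to move; the robot and the scene stay as the last step left them, time stands still between calls to the robot, and variables do not carry over. Pictures are saved under pics/ and viewed, about 8 in all and at most 12, crops included, and the job is handed in when it is done.

Besides the shell and the picture viewer there is one more tool, called by a JSON object that holds its "api" and its "payload". move_arm: Moves the arm, as the interface text tells. Its arguments: {"type":"object","properties":{"steps":{"type":"array","items":{"type":"number"}},"newtons":{"type":"number"}},"required":["steps"]}

```bash
ls; mkdir -p pics; python3 - <<'E'
from rig import arm
import cv2,pickle
print(arm.read_state())
for n in ("scene","top"):
    f=arm.grab_frame(n); pickle.dump(f,open(f"{n}0.pkl","wb")); cv2.imwrite(f"pics/{n}0.png",f["color"])
    print(n,f["position"],f["rotation"],f["vfov"],f["cx"],f["cy"])
E
```

```text
pics
{'t': 0.0, 'joints': array([ 1.19941841,  0.43520777,  0.02495873,  1.57410617, -0.01162528,
        1.13398703, -0.07511675]), 'joint_vel': array([-3.51428138e-04, -2.08731482e-03,  4.33560135e-04,  1.47860965e-03,
       -1.62039378e-04, -1.67017469e-03,  8.64054119e-05]), 'joint_torque': array([-2.25429089e-04, -6.67851448e+01,  9.84904021e-01, -3.14448452e+01,
       -6.04968402e-02,  4.29510023e-02,  2.35551943e-04]), 'tool_pos': array([ 0.16577637, -0.60202272,  0.19035078]), 'tool_rot': array([-0.70062142, -0.0952529 ,  0.70084829, -0.094171  ]), 'contact_force': array([ 0.01596339, -0.26632421, -0.38638586]), 'moment': array([-0.01718369,  0.00306741, -0.00865108]), 'gripper_width': 1.004347215810755}
scene [ 0.12389201 -0.44634257  0.67809531] [ 0.8563764  -0.34793324  0.13399828 -0.35722037] 43.82557180434578 331.54478525035796 240.60448595660773
top [ 0.40477652 -0.00476087  0.95809606] [-0.70333661  0.70875962 -0.04082676  0.03620213] 46.87813064430374 312.3045968472749 243.0310418093877
```

View pics/top0.png

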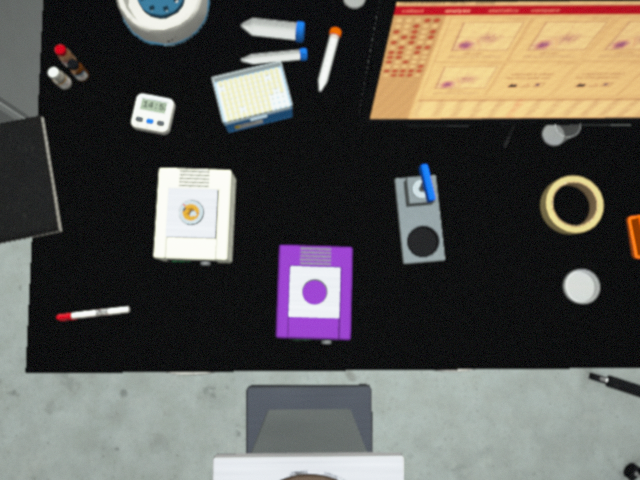

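View pics/scene0.png

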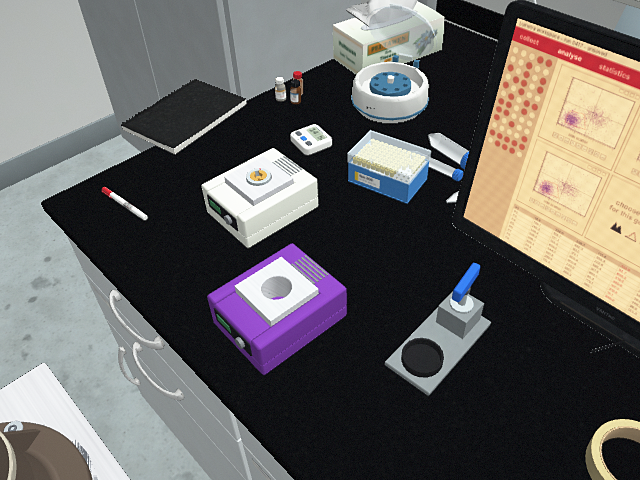

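```bash
cat > h.py <<'E'
import numpy as np,cv2,pickle
from scipy.spatial.transform import Rotation as R
def cam(f,st=None):
    F=240/np.tan(np.radians(f["vfov"]/2))
    if "hand_eye" in f:
        T=np.eye(4);T[:3,:3]=R.from_quat(st["tool_rot"]).as_matrix();T[:3,3]=st["tool_pos"];T=T@f["hand_eye"]
        return F,T[:3,:3],T[:3,3]
    r=np.asarray(f["rotation"]); return F,(R.from_quat(r).as_matrix() if r.size==4 else r),np.asarray(f["position"])
def cloud(f,st=None):
    F,M,p=cam(f,st); v,u=np.mgrid[:480,:640]; z=f["range_z"]
    c=np.stack([(u-f["cx"])/F*z,(v-f["cy"])/F*z,z],-1); return c@M.T+p
def onplane(f,u,v,h,st=None):
    F,M,p=cam(f,st); d=M@np.array([(u-f["cx"])/F,(v-f["cy"])/F,1]); return p+d*(h-p[2])/d[2]
def proj(f,P,st=None):
    F,M,p=cam(f,st); c=(np.asarray(P)-p)@M; return c[...,0]/c[...,2]*F+f["cx"],c[...,1]/c[...,2]*F+f["cy"]
E
python3 - <<'E'
from h import *
f=pickle.load(open("top0.pkl","rb")); C=cloud(f)
for u,v in [(190,212),(170,225),(228,190),(410,245),(423,241),(427,170),(430,195),(414,195),(100,340),(420,118),(520,110),(372,110),(200,185)]: print(u,v,C[v,u].round(4))
g=pickle.load(open("scene0.pkl","rb"));D=cloud(g)
for u,v in [(245,185),(468,282),(422,357),(462,318),(470,200),(520,240),(600,290)]: print('s',u,v,D[v,u].round(4))
a=cv2.resize(f["color"][155:275,145:245],None,fx=4,fy=4,interpolation=cv2.INTER_CUBIC)
b=cv2.resize(f["color"][155:275,380:460],None,fx=4,fy=4,interpolation=cv2.INTER_CUBIC)
cv2.imwrite("pics/c1.png",np.hstack([a,b]))
E
```

```text
190 212 [0.5568 0.1906 0.0532]
170 225 [0.5329 0.2188 0.0703]
228 190 [0.5915 0.1269 0.0622]
410 245 [ 0.5029 -0.1782  0.0187]
423 241 [ 0.5108 -0.2027  0.0087]
427 170 [ 0.6136 -0.1933  0.1006]
430 195 [ 0.5733 -0.1967  0.101 ]
414 195 [ 0.5849 -0.1828  0.0428]
100 340 [ 0.3459  0.3521 -0.001 ]
420 118 [ 0.7071 -0.1899  0.0756]
520 110 [ 0.7099 -0.3447  0.103 ]
372 110 [ 0.7113 -0.1078  0.1032]
200 185 [0.6    0.1728 0.0631]
s 245 185 [0.5232 0.1866 0.0693]
s 468 282 [ 0.5871 -0.1986  0.0979]
s 422 357 [ 0.5091 -0.1982  0.0103]
s 462 318 [ 0.5733 -0.2086  0.045 ]
s 470 200 [ 0.7091 -0.1086  0.1053]
s 520 240 [ 0.7082 -0.1978  0.0876]
s 600 290 [ 0.7057 -0.3197  0.0853]
```

View pics/c1.png

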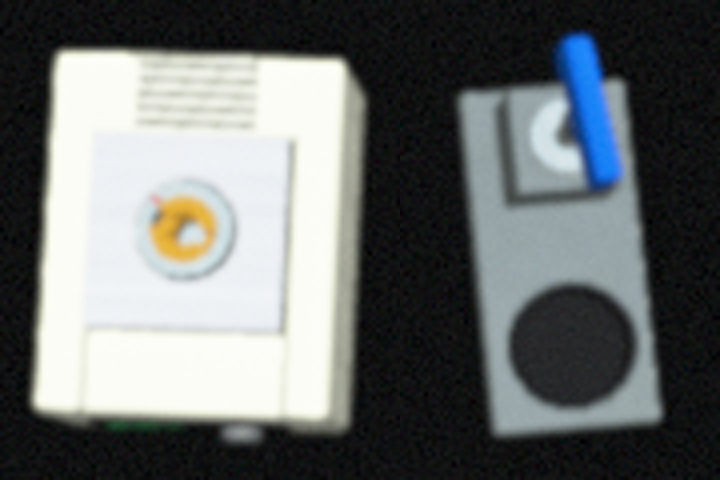

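```bash
python3 - <<'E'
from h import *
for n in ("top0","scene0"):
    f=pickle.load(open(n+".pkl","rb")); C=cloud(f); col=f["color"].astype(int)
    m=(col[...,0]>col[...,2]+80)&(C[...,2]>.085)&(C[...,2]<.115)&(C[...,1]<-.1)&(C[...,1]>-.3)&(C[...,0]<.69)
    P=C[m]; c,s,a=cv2.minAreaRect((P[:,:2]*1000).astype(np.float32)); 
    T=P[P[:,2]>np.percentile(P[:,2],60)]
    _,_,V=np.linalg.svd(T[:,:2]-T[:,:2].mean(0)); print(n,'handle',m.sum(),c,s,a,'yaw',np.arctan(V[0,1]/V[0,0]),T.mean(0),P[:,2].max())
f=pickle.load(open("top0.pkl","rb"));g=pickle.load(open("scene0.pkl","rb"))
def full(u,v,x0,y0): return x0+(u+.5)/4-.5,y0+(v+.5)/4-.5
print('plug',onplane(f,*full(185,229,145,155),.074),onplane(g,259.5,176,.074))
print('dot',onplane(f,*full(155,198,145,155),.074))
print('cup',onplane(f,*full(172,345,380,155),.02),onplane(g,422,357,.02))
for p in [(58,92),(225,80),(263,420),(95,436)]: print('plate',onplane(f,*full(*p,380,155),.008).round(4))
print(R.from_quat([-0.70062142, -0.0952529 ,  0.70084829, -0.094171]).as_matrix().round(3))
d=cv2.resize(g["color"][130:240,195:325],None,fx=5,fy=5,interpolation=cv2.INTER_CUBIC)
cv2.imwrite("pics/c2.png",d)
E
```

```text
top0 handle 318 (593.5355224609375, -194.09698486328125) (58.8597297668457, 12.84825325012207) 10.1552152633667 yaw 0.20960251613818257 [ 0.59393286 -0.19361765  0.10113652] 0.10416172315405714
scene0 handle 452 (590.93994140625, -193.3595733642578) (61.08165740966797, 12.600695610046387) 10.903825759887695 yaw 0.2200208156481406 [ 0.59051306 -0.19348334  0.10024213] 0.10264096086340524
plug [0.55353274 0.1846897  0.074     ] [0.55050331 0.18296988 0.074     ]
dot [0.56630203 0.19699957 0.074     ]
cup [ 0.50972268 -0.19972894  0.02      ] [ 0.50353877 -0.20175401  0.02      ]
plate [ 0.6229 -0.1556  0.008 ]
plate [ 0.6277 -0.2289  0.008 ]
plate [ 0.4783 -0.2405  0.008 ]
plate [ 0.4719 -0.1679  0.008 ]
[[-0.001  0.265 -0.964]
 [ 0.001 -0.964 -0.265]
 [-1.    -0.002  0.   ]]
```

View pics/c2.png

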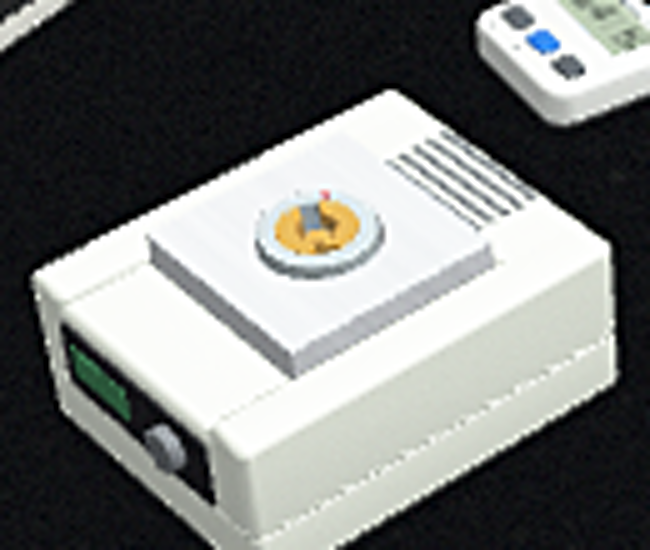

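```bash
python3 - <<'E'
from h import *
from rig import arm
g=pickle.load(open("scene0.pkl","rb"))
q=lambda u,v:onplane(g,195+(u+.5)/5-.5,130+(v+.5)/5-.5,.074)[:2]
a,b,c,d=q(325,247),q(305,207),q(319,229),q(327,195); print(a,b,c,d)
print('slot',np.arctan2(*(b-a)[::-1]),'dot',np.arctan2(*(d-c)[::-1]),'dot-mid',np.arctan2(*(d-(a+b)/2)[::-1]))
f=arm.grab_frame("wrist"); print(f["hand_eye"].round(3),f["vfov"],f["cx"],f["cy"])
E
```

```text
[0.54583281 0.17692673] [0.55411638 0.1975053 ] [0.550213   0.18542278] [0.56311332 0.19730527]
slot 1.1881077046621191 dot 0.7443514749371616 dot-mid 0.6548603523137475
[[-0.001 -0.261  0.965 -0.193]
 [ 1.     0.     0.001 -0.   ]
 [-0.     0.965  0.261 -0.07 ]
 [ 0.     0.     0.     1.   ]] 69.50919114692248 322.3266192815828 236.70540245509875
```

{"api": "move_arm", "payload": {"steps": [0,-18.9,-32.4,0,0,0,1,0,-18.9,-32.4,0,0,0,1,0,-18.9,-32.4,0,0,0,1,0,-18.9,-32.4,0,0,0,1,0,-18.9,-32.4,0,0,0,1,0,-18.9,-32.4,0,0,0,1,0,-18.9,-32.4,0,0,0,1,0,-18.9,-32.4,0,0,0,1,0,-18.9,-32.4,0,0,0,1,0,-18.9,-32.4,0,0,0,1,0,-18.9,-32.4,0,0,0,1,0,-18.9,-32.4,0,0,0,1], "newtons": 30}}

```text
t: 1.15
tool_pos: [0.4814, -0.2791, 0.191]
tool_rot: [-0.701, -0.095, 0.701, -0.095]
contact_force: [0.2, -1.6, 1.0]
gripper_width: 0.993
```

{"api": "move_arm", "payload": {"steps": [0,-18.9,-32.4,0,0,0,1,0,-18.9,-32.4,0,0,0,1,0,-18.9,-32.4,0,0,0,1,0,0,0,0.056,0,0,1,0,0,0,0,0,0,1,0,0,0,0,0,0,1]}}

```text
t: 1.65
tool_pos: [0.5588, -0.2005, 0.1907]
tool_rot: [-0.703, -0.075, 0.703, -0.076]
contact_force: [0.5, -0.8, -0.7]
gripper_width: 1.001
```

```bash
python3 - <<'E'
from h import *
from rig import arm
s=arm.read_state(); f=arm.grab_frame("wrist"); pickle.dump((s,f),open("w1.pkl","wb"))
print(s["t"],s["tool_pos"],s["joints"],R.from_quat(s["tool_rot"]).as_matrix().round(3),s["contact_force"])
cv2.imwrite("pics/w1.png",f["color"])
C=cloud(f,s); col=f["color"].astype(int)
m=(col[...,0]>col[...,2]+80)&(C[...,2]>.095)&(C[...,2]<.115)
P=C[m];c,q,a=cv2.minAreaRect((P[:,:2]*1000).astype(np.float32)); print(m.sum(),c,q,a,P.mean(0))
E
```

```text
1.65 [ 0.55879118 -0.20049585  0.19067705] [ 0.37124009  0.3940584  -0.1632548   1.64079028  0.07037615  1.11350214
 -1.16745286] [[-0.001  0.213 -0.977]
 [-0.    -0.977 -0.213]
 [-1.     0.     0.001]] [ 0.48804883 -0.84375258 -0.65619444]
1033 (594.3475341796875, -193.37875366210938) (58.57353210449219, 11.6192626953125) 12.04350757598877 [ 0.59548219 -0.19299261  0.09904046]
```

View pics/w1.png

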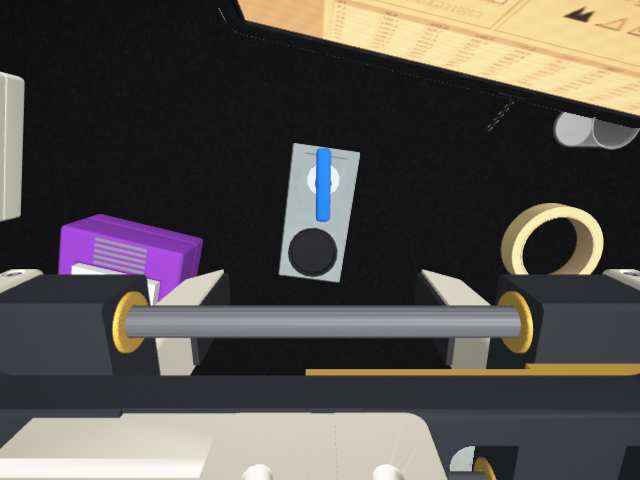

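{"api": "move_arm", "payload": {"steps": [0,1.1,-36.3,0,0,0,1,20,0,0,0,0,0,1,30,0,0,0,0,0,1,30,0,0,0,0,0,1,25,0,0,0,0,0,1,13.7,0,0,0,0,0,1,0,0,0,0,0,0,1,0,0,0,0,0,0,-1,0,0,0,0,0,0,-1,0,0,0,0,0,0,-1,0,0,0,0,0,0,-1,0,0,0,0,0,0,-1], "newtons": 40}}

```text
t: 2.7
tool_pos: [0.5956, -0.1939, 0.0735]
tool_rot: [0.704, 0.075, -0.703, 0.075]
contact_force: [0.6, -0.0, -0.3]
gripper_width: 0.689
```

{"api": "move_arm", "payload": {"steps": [0,0,0,0,0,0,-1,0,0,0,0,0,0,-1,0,0,0,0,0,0,-1,0,0,0,0,0,0,-1,0,0,0,0,0,0,-1,0,0,0,0,0,0,-1]}}

```text
t: 3.2
tool_pos: [0.5949, -0.1936, 0.0724]
tool_rot: [-0.703, -0.075, 0.703, -0.075]
contact_force: [-0.2, 0.4, -0.0]
gripper_width: 0.251
```

```bash
python3 - <<'E'
from h import *
from rig import arm
print(arm.read_state())
s,f=pickle.load(open("w1.pkl","rb"))
print('cup',onplane(f,312,252,.02,s))
for p in [(294,143),(360,152),(341,282),(279,275)]: print(onplane(f,*p,.008,s))
E
```

```text
{'t': 3.2, 'joints': array([ 0.33508757,  0.5569142 , -0.15599451,  1.69236113,  0.10501684,
        0.90057015, -1.22109725]), 'joint_vel': array([ 1.92594070e-04,  2.60446208e-03,  1.37107311e-05,  7.53870131e-04,
       -3.58977049e-04, -2.22951747e-03, -1.04575408e-03]), 'joint_torque': array([-5.06306154e-03, -7.13686895e+01, -2.06551194e+00, -2.71669149e+01,
       -3.59375495e-02, -6.03992748e-02,  3.30144339e-04]), 'tool_pos': array([ 0.59493522, -0.19361702,  0.07237797]), 'tool_rot': array([-0.70307593, -0.0750672 ,  0.70314595, -0.0750662 ]), 'contact_force': array([-0.21808742,  0.4327588 , -0.03930159]), 'moment': array([ 0.02794563,  0.03904763, -0.06816637]), 'gripper_width': 0.25052675989555867}
cup [ 0.51150186 -0.19932484  0.02      ]
[ 0.62097327 -0.15674643  0.008     ]
[ 0.62680718 -0.22656914  0.008     ]
[ 0.47891502 -0.24041392  0.008     ]
[ 0.47213842 -0.16812401  0.008     ]
```

{"api": "move_arm", "payload": {"steps": [0,0,0,0,0,0,-1,0,0,0,0,0,0,-1,0,0,0,0,0,0,-1,0,0,0,0,0,0,-1,0,0,0,0,0,0,-1,-10,0,0,0,0,0,-1,-20,0,0,0,0,0,-1,-25,0,0,0,0,0,-1,-25,0,0,0,0,0,-1,-25,0,0,0,0,0,-1,-15,0,0,0,0,0,-1,0,0,0,0,0,0,-1]}}

```text
t: 4.2
tool_pos: [0.5972, -0.194, 0.1974]
tool_rot: [0.705, 0.074, -0.701, 0.076]
contact_force: [0.8, 0.5, 0.3]
gripper_width: 0.005
```

```bash
python3 - <<'E'
from h import *
from rig import arm
s=arm.read_state(); f=arm.grab_frame("wrist"); pickle.dump((s,f),open("w2.pkl","wb"))
g=arm.grab_frame("scene"); print(s["t"],s["tool_pos"],s["gripper_width"],s["contact_force"])
cv2.imwrite("pics/w2.png",np.hstack([cv2.resize(f["color"],(400,300)),cv2.resize(g["color"][150:450,240:640],(400,300))]))
E
```

```text
4.2 [ 0.59723202 -0.19402458  0.1973884 ] 0.005394165404617244 [0.80857748 0.54245079 0.27626888]
```

View pics/w2.png

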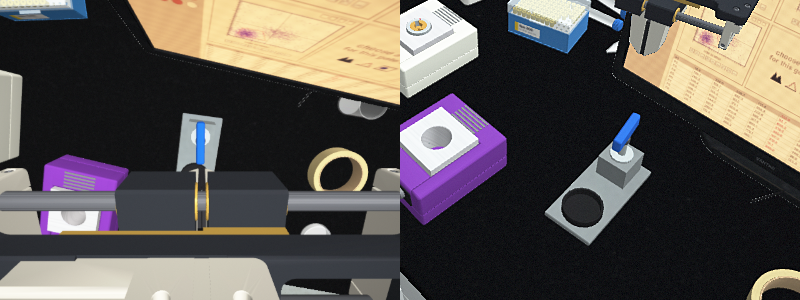

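```bash
python3 - <<'E'
from h import *
from rig import arm
s,f=pickle.load(open("w2.pkl","rb"))
C=cloud(f,s); col=f["color"].astype(int)
m=(col[...,0]>col[...,2]+80)&(C[...,2]>.08)&(C[...,2]<.13)
m[:, :200]=0;m[:,450:]=0
P=C[m];print(m.sum(),cv2.minAreaRect((P[:,:2]*1000).astype(np.float32)),P.mean(0),P[:,2].min(),P[:,2].max())
g=arm.grab_frame("scene");t=arm.grab_frame("top")
print('scene tcp',proj(g,s["tool_pos"]),'grasp',proj(g,s["tool_pos"]+[0,0,.019]),'top',proj(t,s["tool_pos"]),'wrist',proj(f,s["tool_pos"],s),proj(f,s["tool_pos"]+[0,0,.019],s))
D=cloud(g);col=g["color"].astype(int)
m=(col[...,0]>col[...,2]+80)&(D[...,2]>.085)&(D[...,2]<.125)&(D[...,1]<-.1)&(D[...,0]<.69);P=D[m];print(m.sum(),P.mean(0),P[:,2].max(),cv2.minAreaRect((P[:,:2]*1000).astype(np.float32)))
x=cv2.resize(f["color"][160:340,240:400],None,fx=2.5,fy=2.5); y=cv2.resize(g["color"][140:320,430:600],None,fx=2.5,fy=2.5)
cv2.imwrite("pics/w3.png",np.hstack([x,y])[:, :800])
E
```

```text
924 ((594.8680419921875, -193.33294677734375), (59.13347625732422, 11.533710479736328), 11.883874893188477) [ 0.59660277 -0.19281262  0.0987339 ] 0.0830185835765666 0.1012291983001673
scene tcp (np.float64(482.3385801509264), np.float64(219.52406848619705)) grasp (np.float64(484.9900861381069), np.float64(207.43138185323733)) top (np.float64(442.488223705835), np.float64(164.85697733547227)) wrist (np.float64(322.47153919757227), np.float64(265.9278254180036)) (np.float64(322.6414024420008), np.float64(277.802392933278))
455 [ 0.58711706 -0.19528522  0.09692686] 0.1032205064502405 ((590.49072265625, -193.29330444335938), (62.42340087890625, 12.292561531066895), 11.189960479736328)
```

View pics/w3.png

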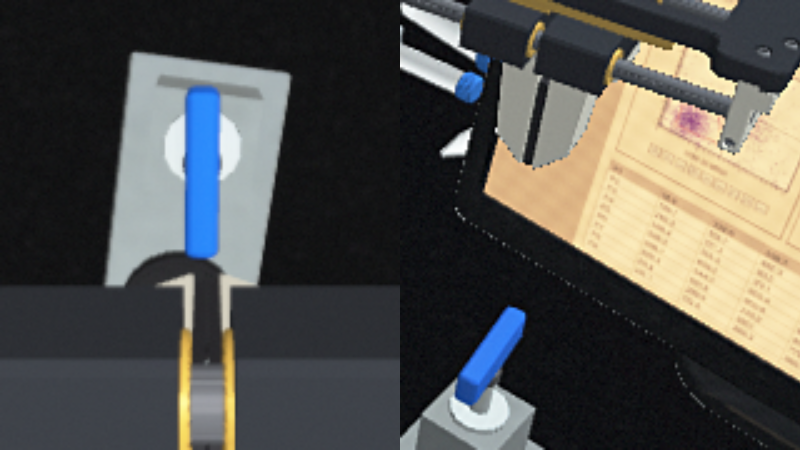

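```bash
python3 - <<'E'
from h import *
from rig import arm
s=arm.read_state(); print(s["t"],s["tool_pos"],s["gripper_width"])
g=arm.grab_frame("scene");t=arm.grab_frame("top");D=cloud(g);E=cloud(t)
for v in range(170,212,5): print(v,[tuple(D[v,u].round(3)) for u in (474,482,490)])
P=D[140:230,455:520].reshape(-1,3);P=P[(P[:,2]<.3)&(P[:,2]>.15)&(P[:,0]<.66)&(P[:,0]>.5)];print(len(P),P.min(0),P.max(0))
E
```

```text
4.4 [ 0.59430792 -0.19353083  0.19168813] 0.003855070219583956
170 [(np.float64(0.579), np.float64(-0.181), np.float64(0.274)), (np.float64(0.558), np.float64(-0.203), np.float64(0.297)), (np.float64(0.559), np.float64(-0.211), np.float64(0.301))]
175 [(np.float64(0.58), np.float64(-0.182), np.float64(0.267)), (np.float64(0.581), np.float64(-0.191), np.float64(0.271)), (np.float64(0.583), np.float64(-0.199), np.float64(0.275))]
180 [(np.float64(0.579), np.float64(-0.184), np.float64(0.261)), (np.float64(0.583), np.float64(-0.191), np.float64(0.264)), (np.float64(0.583), np.float64(-0.2), np.float64(0.268))]
185 [(np.float64(0.579), np.float64(-0.185), np.float64(0.256)), (np.float64(0.582), np.float64(-0.193), np.float64(0.258)), (np.float64(0.583), np.float64(-0.201), np.float64(0.262))]
190 [(np.float64(0.581), np.float64(-0.185), np.float64(0.247)), (np.float64(0.582), np.float64(-0.194), np.float64(0.251)), (np.float64(0.583), np.float64(-0.203), np.float64(0.257))]
195 [(np.float64(0.579), np.float64(-0.187), np.float64(0.242)), (np.float64(0.583), np.float64(-0.195), np.float64(0.245)), (np.float64(0.583), np.float64(-0.204), np.float64(0.25))]
200 [(np.float64(0.58), np.float64(-0.188), np.float64(0.235)), (np.float64(0.583), np.float64(-0.196), np.float64(0.238)), (np.float64(0.585), np.float64(-0.204), np.float64(0.241))]
205 [(np.float64(0.708), np.float64(-0.117), np.float64(0.102)), (np.float64(0.583), np.float64(-0.198), np.float64(0.232)), (np.float64(0.584), np.float64(-0.207), np.float64(0.237))]
210 [(np.float64(0.706), np.float64(-0.12), np.float64(0.095)), (np.float64(0.708), np.float64(-0.131), np.float64(0.101)), (np.float64(0.708), np.float64(-0.143), np.float64(0.109))]
1272 [ 0.55076333 -0.22961416  0.22685237] [ 0.60766875 -0.1734206   0.29998884]
```

```bash
python3 - <<'E'
from h import *
for n in("w1","w2"):
    s,f=pickle.load(open(n+".pkl","rb")); C=cloud(f,s); M=R.from_quat(s["tool_rot"]).as_matrix(); T=(C-s["tool_pos"])@M
    m=(np.abs(T[...,1])<.07)&(np.abs(T[...,2])<.03)&(T[...,0]>-.1)&(T[...,0]<.03)&(f["range_z"]>0)
    P=T[m]*1000; print(n,m.sum(),P.min(0),P.max(0)); i=np.argsort(-P[:,0])[:8]; print(P[i].round(0))
s,f=pickle.load(open("w1.pkl","rb")); cloud(f,s)
v,u=270,224; print(T[v,u])
E
```

```text
w1 6136 [-99.98388368 -64.0912554  -13.05177956] [-34.20813803  64.06176411  11.83102387]
[[-34. -46.   6.]
 [-34.  47.  -9.]
 [-34. -46.  -4.]
 [-35. -46.  -8.]
 [-35. -46.  -8.]
 [-35. -47.  -9.]
 [-35.  46.   5.]
 [-35. -48. -11.]]
w2 907 [-93.73334435  -8.78578669 -11.68070137] [-33.50390913   8.68574474   9.75448802]
[[-34.   1.  -9.]
 [-34.  -1.  -9.]
 [-35.  -2.  -9.]
 [-35.   0.  -9.]
 [-35.   2.  -9.]
 [-35.   2. -10.]
 [-35.   2. -10.]
 [-35.  -1. -10.]]
[ 0.19794359 -0.11799514  0.07710507]
```

{"api": "move_arm", "payload": {"steps": [0,0,0,0,0,0,0,0,0,0,0,0,0,0,20,0,0,0,0,0,0,25,0,0,0,0,0,0,25,0,0,0,0,0,0,10,0,0,0,0,0,0,0,0,0,0,0,0,0]}}

```text
t: 5.08
tool_pos: [0.593, -0.1932, 0.1096]
tool_rot: [-0.701, -0.076, 0.705, -0.074]
contact_force: [-0.1, -0.0, 0.2]
gripper_width: 0.463
```

{"api": "move_arm", "payload": {"steps": [15,0,0,0,0,0,0,20,0,0,0,0,0,0,20,0,0,0,0,0,0,13,0,0,0,0,0,0,5,0,0,0,0,0,0,0,0,0,0,0,0,0,0,0,0,0,0,0,-1,0,0,0,0,0,0,-1,0,0,0,0,0,0,-1,0,0,0,0,0,0,-1,0,0,0,0,0,0,-1,0,0,0,0,0,0,-1], "newtons": 40}}

```text
t: 6.08
tool_pos: [0.5951, -0.1937, 0.0398]
tool_rot: [0.703, 0.075, -0.703, 0.075]
contact_force: [0.8, 0.0, -0.8]
gripper_width: 0.126
```

{"api": "move_arm", "payload": {"steps": [0,0,0,0,0,0,-1,0,0,0,0,0,0,-1,0,0,0,0,0,0,-1]}}

```text
t: 6.33
tool_pos: [0.5952, -0.1936, 0.0397]
tool_rot: [0.703, 0.075, -0.703, 0.075]
contact_force: [-0.3, 0.2, 4.4]
gripper_width: 0.128
```

{"api": "move_arm", "payload": {"steps": [-10,0,0,0,0,0,-1,-25,0,0,0,0,0,-1,-30,0,0,0,0,0,-1,-30,0,0,0,0,0,-1,-15,0,0,0,0,0,-1,0,-20,0,0,0,0,-1,0,-34,1.5,0,0,0,-1,0,-35,1.5,0,0,0,-1,0,-35,1.5,0,0,0,-1,0,-35,1.5,0,0,0,-1,0,-35,1.5,0,0,0,-1,0,-35,1.5,0,0,0,-1]}}

```text
t: 7.33
tool_pos: [0.537, 0.0297, 0.1499]
tool_rot: [0.703, 0.075, -0.703, 0.075]
contact_force: [0.5, 1.0, -2.0]
gripper_width: 0.129
```

{"api": "move_arm", "payload": {"steps": [0,-35,1.5,0,0,0,-1,0,-35,1.5,0,0,0,-1,0,-35,1.5,0,0,0,-1,0,-30,1.5,0,0,0,-1,0,-15,1,0,0,0,-1,0,0,0,0,0,0,-1,0,0,0,0,0,0,-1]}}

```text
t: 7.92
tool_pos: [0.4989, 0.1742, 0.1498]
tool_rot: [0.703, 0.076, -0.703, 0.076]
contact_force: [0.5, -0.2, -0.8]
gripper_width: 0.128
```

```bash
python3 - <<'E'
from h import *
from rig import arm
s=arm.read_state(); f=arm.grab_frame("wrist"); pickle.dump((s,f),open("w4.pkl","wb"))
print(s["t"],s["tool_pos"],s["joints"],s["gripper_width"],s["contact_force"])
u,v=proj(f,[.5535,.1855,.074],s); print(u,v)
u,v=int(u),int(v); print(cloud(f,s)[v-12:v+13:6,u-24:u+25:12,2].round(3))
a,b=max(0,u-60),max(0,v-50)
print(a,b); cv2.imwrite("pics/w4.png",cv2.resize(f["color"][b:b+100,a:a+120],None,fx=6,fy=6,interpolation=cv2.INTER_CUBIC))
E
```

```text
7.9167 [0.49892042 0.17418406 0.14975711] [-0.21221021  0.34060875 -0.29027561  1.84322251  0.11603066  0.97417914
 -1.90784386] 0.12769444350505157 [ 0.48156788 -0.17531274 -0.78058472]
323.09041855516176 162.77331027610268
[[0.056 0.062 0.073 0.075 0.069]
 [0.074 0.063 0.048 0.074 0.064]
 [0.073 0.073 0.05  0.072 0.073]
 [0.073 0.072 0.05  0.063 0.064]
 [0.072 0.074 0.074 0.069 0.069]]
263 112
```

View pics/w4.png

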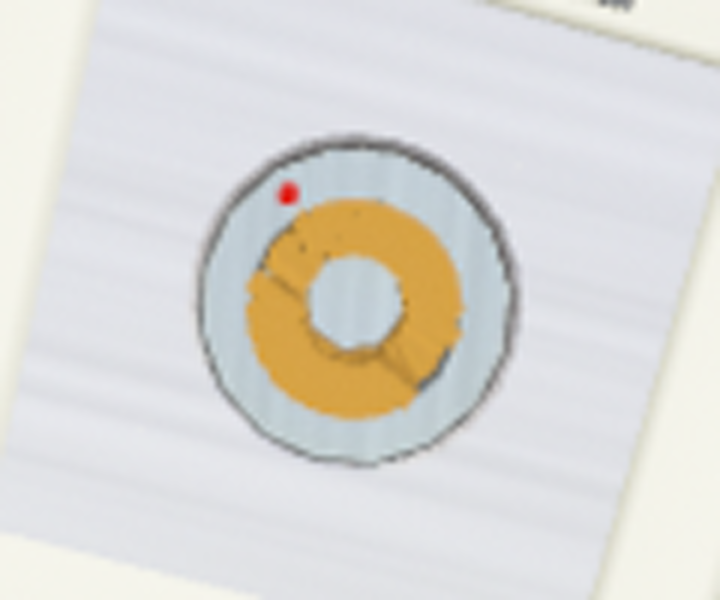

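```bash
python3 - <<'E'
from h import *
s,f=pickle.load(open("w4.pkl","rb"))
q=lambda u,v,h=.074:onplane(f,263+(u+.5)/6-.5,112+(v+.5)/6-.5,h,s)[:2]
c=q(355.5,304); c=(q(200,303)+q(512,303)+q(357,146)+q(357,462))/4
a,b=q(432,368),q(277,249); d=b-a
print(c,q(355,305),(a+b)/2,q(355,302),'slot',np.arctan2(d[1],d[0]),'dot',np.arctan2(*(q(288,193)-c)[::-1]))
M=R.from_quat(s["tool_rot"]).as_matrix();print(M.round(4),np.linalg.norm(q(200,303)-q(512,303)))
# rod seen now? find handle
C=cloud(f,s);col=f["color"].astype(int);m=(col[...,0]>col[...,2]+80)&(C[...,2]>.1);P=C[m];print(m.sum())
E
```

```text
[0.55357793 0.18636565] [0.55354169 0.18655364] [0.55306539 0.18644021] [0.55390557 0.18663308] slot 1.1411824496406293 dot 0.7734698690199968
[[ 0.000e+00  2.134e-01 -9.770e-01]
 [-2.000e-04 -9.770e-01 -2.134e-01]
 [-1.000e+00  2.000e-04  0.000e+00]] 0.0395685695389774
2621
```

{"api": "move_arm", "payload": {"steps": [0,0,-28,0,0,0,-1,0,-0.2,-28,0,0,0,-1,0,0,0,-0.1158,0,0,-1,0,0,0,-0.1158,0,0,-1,0,0,0,-0.1158,0,0,-1,0,0,0,-0.1158,0,0,-1,0,0,0,-0.1158,0,0,-1,0,0,0,-0.1158,0,0,-1,0,0,0,-0.1158,0,0,-1,0,0,0,-0.1158,0,0,-1,15,0,0,0,0,0,-1,20,0,0,0,0,0,-1]}}

```text
t: 8.97
tool_pos: [0.556, 0.1837, 0.1155]
tool_rot: [0.597, 0.38, -0.595, 0.381]
contact_force: [0.1, 0.1, -1.8]
gripper_width: 0.13
```

{"api": "move_arm", "payload": {"steps": [9,0,0,0,0,0,-1,0,0,0,0,0,0,-1,0,0,0,0,0,0,-1,0,0,0,0,0,0,-1]}}

```text
t: 9.3
tool_pos: [0.5547, 0.1853, 0.1063]
tool_rot: [0.596, 0.381, -0.595, 0.381]
contact_force: [0.6, -1.0, -1.2]
gripper_width: 0.127
```

```bash
python3 - <<'E'
from h import *
from rig import arm
s=arm.read_state(); f=arm.grab_frame("scene"); t=arm.grab_frame("top"); pickle.dump((s,f,t),open("s5.pkl","wb"))
print(s["t"],s["tool_pos"],s["joints"],s["contact_force"]); M=R.from_quat(s["tool_rot"]).as_matrix();print(M.round(4),'psi',np.arctan2(-M[1,2],-M[0,2]))
print('tip',proj(f,s["tool_pos"]*[1,1,0]+[0,0,s["tool_pos"][2]-.0257]))
cv2.imwrite("pics/s5.png",cv2.resize(f["color"][90:230,190:330],None,fx=4.2,fy=4.2,interpolation=cv2.INTER_CUBIC))
E
```

```text
9.3 [0.55466309 0.18528911 0.10626249] [-0.0807767   0.50006433 -0.47175141  1.74672238  0.26987976  0.95842
 -1.09161446] [ 0.55360223 -1.01154175 -1.1691138 ]
[[ 9.000e-04  9.080e-01 -4.191e-01]
 [ 2.000e-04 -4.191e-01 -9.080e-01]
 [-1.000e+00  8.000e-04 -6.000e-04]] psi 1.1383843273090721
tip (np.float64(260.1842458807709), np.float64(170.99310795143742))
```

View pics/s5.png

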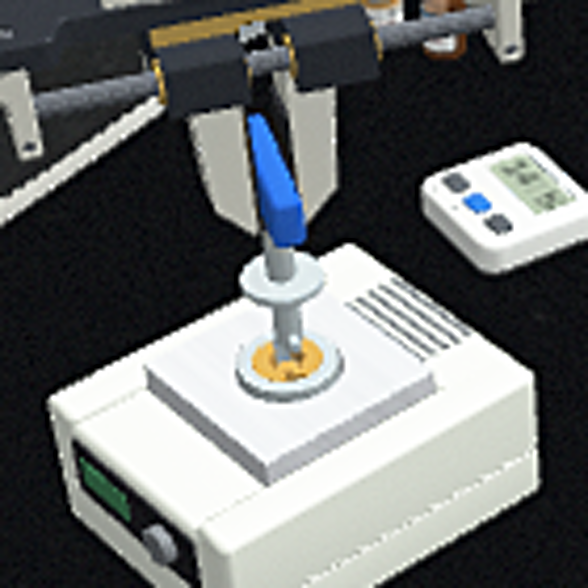

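{"api": "move_arm", "payload": {"steps": [0,-1.4,-0.5,0,0,0,-1,1,0,0,0,0,0,-1,1,0,0,0,0,0,-1,1,0,0,0,0,0,-1,1,0,0,0,0,0,-1,1,0,0,0,0,0,-1,1,0,0,0,0,0,-1,1,0,0,0,0,0,-1,1,0,0,0,0,0,-1,0,0,0,0,0,0,-1,0,0,0,0,0,0,-1]}}

```text
t: 10.32
tool_pos: [0.5529, 0.1865, 0.0974]
tool_rot: [-0.595, -0.381, 0.596, -0.381]
contact_force: [-0.2, 0.7, -0.6]
gripper_width: 0.132
```

{"api": "move_arm", "payload": {"steps": [0.5,0,0,0,0,0,-1,0.5,0,0,0,0,0,-1,0.5,0,0,0,0,0,-1,0.5,0,0,0,0,0,-1,0.5,0,0,0,0,0,-1,0,0,0,0,0,0,-1]}}

```text
t: 10.82
tool_pos: [0.5529, 0.1864, 0.0948]
tool_rot: [-0.595, -0.381, 0.596, -0.381]
contact_force: [0.8, 0.4, -1.8]
gripper_width: 0.127
```

{"api": "move_arm", "payload": {"steps": [0.5,0,0,0,0,0,-1,0.5,0,0,0,0,0,-1,0,0,0,0,0,0,-1]}}

```text
t: 11.07
tool_pos: [0.5529, 0.1864, 0.0938]
tool_rot: [-0.595, -0.381, 0.596, -0.381]
contact_force: [1.1, 0.3, -1.0]
gripper_width: 0.125
```

{"api": "move_arm", "payload": {"steps": [0.7,0,0,0,0,0,-1,0.7,0,0,0,0,0,-1,0.7,0,0,0,0,0,-1,0,0,0,0,0,0,-1]}}

```text
t: 11.4
tool_pos: [0.5528, 0.1864, 0.0916]
tool_rot: [-0.595, -0.381, 0.596, -0.381]
contact_force: [0.3, 0.0, -1.5]
gripper_width: 0.131
```

{"api": "move_arm", "payload": {"steps": [0.7,0,0,0,0,0,-1,0.7,0,0,0,0,0,-1,0.7,0,0,0,0,0,-1,0.7,0,0,0,0,0,-1,0,0,0,0,0,0,-1]}}

```text
t: 11.82
tool_pos: [0.5529, 0.1864, 0.0888]
tool_rot: [-0.595, -0.381, 0.596, -0.381]
contact_force: [-0.2, -0.1, -1.3]
gripper_width: 0.126
```

Pin dropped directly into the slots. Continue toward the slot bottom (tool z ≈ 0.0837).

{"api": "move_arm", "payload": {"steps": [0.7,0,0,0,0,0,-1,0.7,0,0,0,0,0,-1,0.7,0,0,0,0,0,-1,0.7,0,0,0,0,0,-1,0.7,0,0,0,0,0,-1,0,0,0,0,0,0,-1]}}

```text
t: 12.32
tool_pos: [0.5529, 0.1864, 0.0853]
tool_rot: [-0.595, -0.381, 0.596, -0.381]
contact_force: [0.1, 0.2, -0.7]
gripper_width: 0.124
```

{"api": "move_arm", "payload": {"steps": [0.5,0,0,0,0,0,-1,0.5,0,0,0,0,0,-1,0,0,0,0,0,0,-1]}}

```text
t: 12.57
tool_pos: [0.5529, 0.1865, 0.0844]
tool_rot: [-0.595, -0.381, 0.596, -0.381]
contact_force: [0.7, -1.2, -0.8]
gripper_width: 0.129
```

{"api": "move_arm", "payload": {"steps": [0.5,0,0,0,0,0,-1,0.3,0,0,0,0,0,-1,0,0,0,0,0,0,-1]}}

```text
t: 12.82
tool_pos: [0.553, 0.1865, 0.0837]
tool_rot: [0.595, 0.381, -0.595, 0.381]
contact_force: [-0.7, -0.0, -0.9]
gripper_width: 0.131
```

{"api": "move_arm", "payload": {"steps": [0.5,0,0,0,0,0,-1,0,0,0,0,0,0,-1]}}

```text
t: 12.98
tool_pos: [0.5531, 0.1866, 0.0834]
tool_rot: [0.596, 0.381, -0.595, 0.381]
contact_force: [-0.5, -0.4, 1.8]
gripper_width: 0.13
```

{"api": "move_arm", "payload": {"steps": [0.4,0,0,0,0,0,-1,0,0,0,0,0,0,-1]}}

```text
t: 13.15
tool_pos: [0.5532, 0.1866, 0.0833]
tool_rot: [0.596, 0.381, -0.595, 0.381]
contact_force: [-1.5, -0.3, 4.9]
gripper_width: 0.125
```

{"api": "move_arm", "payload": {"steps": [0,0,0,0,0,0,-1]}}

```text
t: 13.23
tool_pos: [0.5532, 0.1867, 0.0833]
tool_rot: [0.596, 0.381, -0.595, 0.381]
contact_force: [-1.5, -0.4, 4.4]
gripper_width: 0.125
```

{"api": "move_arm", "payload": {"steps": [0,0,0,0.06,0,0,-1,0,0,0,0.06,0,0,-1,0,0,0,0.06,0,0,-1,0,0,0,0.06,0,0,-1,0.2,0,0,0.06,0,0,-1,0,0,0,0,0,0,-1]}}

```text
t: 13.73
tool_pos: [0.5539, 0.1864, 0.0833]
tool_rot: [0.647, 0.287, -0.646, 0.287]
contact_force: [0.7, -0.1, 5.6]
gripper_width: 0.127
```

{"api": "move_arm", "payload": {"steps": [0.22,0,0,0.06,0,0,-1,0.22,0,0,0.06,0,0,-1,0.22,0,0,0.06,0,0,-1,0,0,0,0,0,0,-1]}}

```text
t: 14.07
tool_pos: [0.5535, 0.1868, 0.0825]
tool_rot: [0.67, 0.229, -0.669, 0.229]
contact_force: [0.5, -0.6, 4.2]
gripper_width: 0.128
```

{"api": "move_arm", "payload": {"steps": [0.22,0,0,0.06,0,0,-1,0.22,0,0,0.06,0,0,-1,0.22,0,0,0.06,0,0,-1,0.22,0,0,0.06,0,0,-1,0,0,0,0,0,0,-1]}}

```text
t: 14.48
tool_pos: [0.5533, 0.1871, 0.0817]
tool_rot: [0.692, 0.147, -0.691, 0.147]
contact_force: [-1.2, -0.4, 7.0]
gripper_width: 0.127
```

{"api": "move_arm", "payload": {"steps": [0.22,0,0,0.06,0,0,-1,0.22,0,0,0.06,0,0,-1,0.22,0,0,0.06,0,0,-1,0.22,0,0,0.06,0,0,-1,0,0,0,0,0,0,-1]}}

```text
t: 14.9
tool_pos: [0.5532, 0.1869, 0.0807]
tool_rot: [0.705, 0.063, -0.704, 0.063]
contact_force: [0.1, -0.8, 6.1]
gripper_width: 0.127
```

{"api": "move_arm", "payload": {"steps": [0.2,0,0,0.06,0,0,-1,0.15,0,0,0.06,0,0,-1,0,0,0,0.05,0,0,-1,0,0,0,0.05,0,0,-1,0,0,0,0,0,0,-1]}}

```text
t: 15.32
tool_pos: [0.5533, 0.1868, 0.0803]
tool_rot: [0.707, -0.014, -0.707, -0.014]
contact_force: [0.6, 0.2, 6.5]
gripper_width: 0.129
```

```bash
python3 - <<'E'
from h import *
from rig import arm
s=arm.read_state();M=R.from_quat(s["tool_rot"]).as_matrix()
print(s["tool_pos"],s["joints"],s["contact_force"],s["moment"],'psi',np.arctan2(-M[1,2],-M[0,2]))
E
```

```text
[0.55331031 0.186772   0.08031588] [-0.29935493  0.4892938  -0.164747    1.79319066  0.10151802  0.86638623
 -2.12176323] [0.58226    0.24345112 6.54684458] [-0.10176499  0.07654054  0.01274394] psi -0.040102536969039676
```

{"api": "move_arm", "payload": {"steps": [0,0,0,0.05,0,0,-1,0,0,0,0.05,0,0,-1,0,0,0,0,0,0,-1,0,0,0,0,0,0,-1]}}

```text
t: 15.65
tool_pos: [0.5532, 0.1864, 0.0803]
tool_rot: [0.706, -0.049, -0.705, -0.048]
contact_force: [-1.1, -1.0, 6.7]
gripper_width: 0.129
```

```bash
python3 - <<'E'
from h import *
from rig import arm
s=arm.read_state();M=R.from_quat(s["tool_rot"]).as_matrix()
print(s["tool_pos"],s["contact_force"],s["moment"],'psi',np.arctan2(-M[1,2],-M[0,2]),M.round(3))
E
```

```text
[0.55319091 0.18640038 0.0802501 ] [-1.11701568 -1.00878045  6.71430695] [-0.3411755   0.03682142  0.06955457] psi -0.13732378066661408 [[ 0.001 -0.137 -0.991]
 [-0.    -0.991  0.137]
 [-1.     0.    -0.001]]
```

{"api": "move_arm", "payload": {"steps": [-1,0,0,0,0,0,-1,-0.7,0,0,0,0,0,-1,-0.7,0,0,0,0,0,-1,-0.7,0,0,0,0,0,-1,0,0,0,0,0,0,-1]}}

```text
t: 16.07
tool_pos: [0.5525, 0.1864, 0.0825]
tool_rot: [-0.705, 0.05, 0.706, 0.049]
contact_force: [0.9, 0.3, -5.0]
gripper_width: 0.124
```

{"api": "move_arm", "payload": {"steps": [-0.5,0,0,0,0,0,-1,-0.5,0,0,0,0,0,-1,0,0,0,0,0,0,-1]}}

```text
t: 16.32
tool_pos: [0.5525, 0.1864, 0.0836]
tool_rot: [-0.705, 0.05, 0.706, 0.05]
contact_force: [1.1, -1.0, -7.5]
gripper_width: 0.126
```

{"api": "move_arm", "payload": {"steps": [-1,0,0,0,0,0,-1,-1,0,0,0,0,0,-1,-1,0,0,0,0,0,-1,-1,0,0,0,0,0,-1,0,0,0,0,0,0,-1]}}

```text
t: 16.73
tool_pos: [0.553, 0.1865, 0.0883]
tool_rot: [0.705, -0.05, -0.705, -0.05]
contact_force: [-1.6, 0.4, -4.9]
gripper_width: 0.131
```

{"api": "move_arm", "payload": {"steps": [-1,0,0,0,0,0,-1,-1,0,0,0,0,0,-1,-1,0,0,0,0,0,-1,-1,0,0,0,0,0,-1,-1,0,0,0,0,0,-1,-1,0,0,0,0,0,-1,0,0,0,0,0,0,-1]}}

```text
t: 17.32
tool_pos: [0.5532, 0.1865, 0.0943]
tool_rot: [0.706, -0.05, -0.705, -0.05]
contact_force: [-0.5, -0.1, -5.8]
gripper_width: 0.129
```

{"api": "move_arm", "payload": {"steps": [-2,0,0,0,0,0,-1,-2,0,0,0,0,0,-1,-2,0,0,0,0,0,-1,-2,0,0,0,0,0,-1,-2,0,0,0,0,0,-1,-2,0,0,0,0,0,-1,-2,0,0,0,0,0,-1,-2,0,0,0,0,0,-1,-2,0,0,0,0,0,-1,0,0,0,0,0,0,-1]}}

```text
t: 18.15
tool_pos: [0.5532, 0.1866, 0.1124]
tool_rot: [0.706, -0.05, -0.705, -0.05]
contact_force: [0.7, -0.4, -3.7]
gripper_width: 0.128
```

{"api": "move_arm", "payload": {"steps": [-3,0,0,0,0,0,-1,-3,0,0,0,0,0,-1,-3,0,0,0,0,0,-1,-3,0,0,0,0,0,-1,-3,0,0,0,0,0,-1,-3,0,0,0,0,0,-1,-3,0,0,0,0,0,-1,-3,0,0,0,0,0,-1,-3,0,0,0,0,0,-1,-3,0,0,0,0,0,-1,-3,0,0,0,0,0,-1,-3,0,0,0,0,0,-1]}}

```text
t: 19.15
tool_pos: [0.5529, 0.1865, 0.1482]
tool_rot: [-0.705, 0.05, 0.705, 0.05]
contact_force: [0.7, 0.0, -4.0]
gripper_width: 0.123
```

{"api": "move_arm", "payload": {"steps": [-3,0,0,0,0,0,-1,-3,0,0,0,0,0,-1,0,0,0,0,0,0,-1,0,0,0,0,0,0,-1,0,0,0,0,0,0,-1]}}

```text
t: 19.57
tool_pos: [0.5529, 0.1865, 0.1538]
tool_rot: [-0.705, 0.05, 0.705, 0.05]
contact_force: [-0.4, 0.1, -3.7]
gripper_width: 0.128
```

```bash
python3 - <<'E'
from h import *
from rig import arm
s=arm.read_state(); f=arm.grab_frame("scene");M=R.from_quat(s["tool_rot"]).as_matrix()
print(s["t"],s["tool_pos"],s["joints"],s["contact_force"],M.round(4)); pickle.dump((s,f),open("s6.pkl","wb"))
cv2.imwrite("pics/s6.png",cv2.resize(f["color"][60:230,180:350],None,fx=3.5,fy=3.5,interpolation=cv2.INTER_CUBIC))
E
```

```text
19.5667 [0.55285154 0.18647697 0.15381418] [-0.31251497  0.40839205 -0.14382323  1.71587852  0.06675884  1.02228957
 -2.1911778 ] [-0.43225187  0.11821811 -3.69619393] [[-2.000e-04 -1.404e-01 -9.901e-01]
 [-1.000e-04 -9.901e-01  1.404e-01]
 [-1.000e+00  1.000e-04  2.000e-04]]
```

View pics/s6.png

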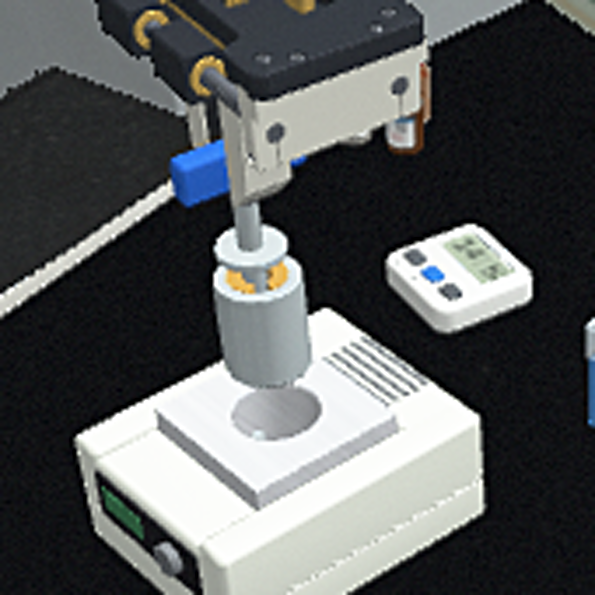

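{"api": "move_arm", "payload": {"steps": [0,5,-1,0,0,0,-1,0,12,-1,0,0,0,-1,0,20,-1,0,0,0,-1,0,26,-1,0,0,0,-1,0,28,-1,0,0,0,-1,0,28,-1,0,0,0,-1,0,28,-1,0,0,0,-1,0,28,-1,0,0,0,-1,0,28,-1,0,0,0,-1,0,28,-1,0,0,0,-1,0,28,-1,0,0,0,-1,0,28,-1,0,0,0,-1]}}

```text
t: 20.62
tool_pos: [0.5235, -0.102, 0.154]
tool_rot: [-0.705, 0.05, 0.705, 0.05]
contact_force: [0.8, -0.2, -3.9]
gripper_width: 0.127
```

{"api": "move_arm", "payload": {"steps": [0,28,0,0,0,0,-1,0,26,0,0,0,0,-1,0,20,0,0,0,0,-1,0,14,0,0,0,0,-1,0,9,0,0,0,0,-1,0,5,0,0,0,0,-1,0,0,0,0,0,0,-1,0,0,0,0,0,0,-1,0,0,0,0,0,0,-1,0,0,0,0,0,0,-1]}}

```text
t: 21.45
tool_pos: [0.5105, -0.199, 0.154]
tool_rot: [0.705, -0.049, -0.705, -0.049]
contact_force: [0.3, -0.2, -4.4]
gripper_width: 0.124
```

```bash
python3 - <<'E'
from h import *
from rig import arm
s=arm.read_state(); f=arm.grab_frame("scene");t=arm.grab_frame("top");M=R.from_quat(s["tool_rot"]).as_matrix()
print(s["t"],s["tool_pos"],s["joints"],s["contact_force"],M.round(4)); pickle.dump((s,f,t),open("s7.pkl","wb"))
C=cloud(f); P=C[(abs(C[...,0]-.5)<.04)&(abs(C[...,1]+.2)<.04)&(C[...,2]>.085)&(C[...,2]<.15)]
print(len(P),P[:,2].min()); L=P[(P[:,2]>.1)&(P[:,2]<.12)]; U=P[(P[:,2]>.125)&(P[:,2]<.14)]
for Q in (L,U):
  if len(Q)>20:
    A=np.c_[2*Q[:,:2],np.ones(len(Q))]; print('axis',len(Q),np.linalg.lstsq(A,(Q[:,:2]**2).sum(1),rcond=None)[0][:2],Q[:,:2].min(0),Q[:,:2].max(0))
cv2.imwrite("pics/s7.png",cv2.resize(f["color"][220:420,330:530],None,fx=3,fy=3,interpolation=cv2.INTER_CUBIC))
E
```

```text
21.45 [ 0.51051128 -0.19904885  0.15395626] [ 0.29113096  0.34687701 -0.02173068  1.80966631  0.00833331  0.98520452
 -1.44369214] [ 0.32872559 -0.16498896 -4.41507083] [[ 1.000e-04 -1.385e-01 -9.904e-01]
 [ 4.000e-04 -9.904e-01  1.385e-01]
 [-1.000e+00 -4.000e-04  0.000e+00]]
1162 0.09796164451628975
axis 336 [ 0.50826897 -0.19787687] [ 0.48790622 -0.21812889] [ 0.5149118 -0.1825131]
axis 288 [ 0.50449853 -0.20019259] [ 0.48687187 -0.21830569] [ 0.51474313 -0.18322587]
```

View pics/s7.png

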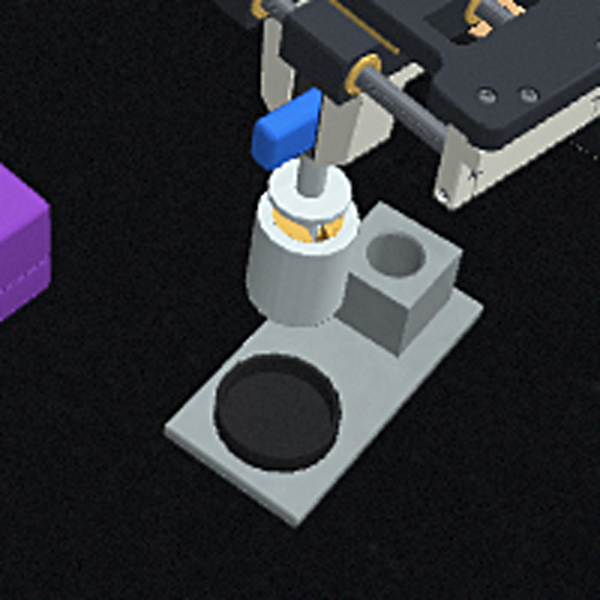

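{"api": "move_arm", "payload": {"steps": [0,1.5,0,0,0,0,-1,4,0,0,0,0,0,-1,7,0,0,0,0,0,-1,8,0,0,0,0,0,-1,8,0,0,0,0,0,-1,8,0,0,0,0,0,-1,8,0,0,0,0,0,-1,8,0,0,0,0,0,-1,8,0,0,0,0,0,-1,7,0,0,0,0,0,-1,4,0,0,0,0,0,-1,2,0,0,0,0,0,-1]}}

```text
t: 22.55
tool_pos: [0.5096, -0.2017, 0.0811]
tool_rot: [-0.705, 0.05, 0.706, 0.05]
contact_force: [0.5, 1.3, -4.0]
gripper_width: 0.122
```

{"api": "move_arm", "payload": {"steps": [1,0,0,0,0,0,-1,1,0,0,0,0,0,-1,1,0,0,0,0,0,-1,1,0,0,0,0,0,-1,1,0,0,0,0,0,-1,1,0,0,0,0,0,-1,1,0,0,0,0,0,-1,1,0,0,0,0,0,-1,1,0,0,0,0,0,-1,0,0,0,0,0,0,-1]}}

```text
t: 23.38
tool_pos: [0.5099, -0.2018, 0.0727]
tool_rot: [-0.705, 0.05, 0.705, 0.05]
contact_force: [0.3, -0.3, -3.1]
gripper_width: 0.128
```

{"api": "move_arm", "payload": {"steps": [0.5,0,0,0,0,0,-1,0.5,0,0,0,0,0,-1,0.5,0,0,0,0,0,-1,0.5,0,0,0,0,0,-1,0.5,0,0,0,0,0,-1,0.5,0,0,0,0,0,-1,0.5,0,0,0,0,0,-1,0.5,0,0,0,0,0,-1,0,0,0,0,0,0,-1]}}

```text
t: 24.13
tool_pos: [0.5099, -0.2018, 0.0688]
tool_rot: [-0.705, 0.05, 0.705, 0.05]
contact_force: [0.1, 0.3, -3.8]
gripper_width: 0.128
```

{"api": "move_arm", "payload": {"steps": [0.5,0,0,0,0,0,-1,0.5,0,0,0,0,0,-1,0.5,0,0,0,0,0,-1,0.5,0,0,0,0,0,-1,0,0,0,0,0,0,-1]}}

```text
t: 24.55
tool_pos: [0.5099, -0.2018, 0.0668]
tool_rot: [-0.705, 0.05, 0.705, 0.05]
contact_force: [0.1, -0.6, -3.4]
gripper_width: 0.127
```

{"api": "move_arm", "payload": {"steps": [0.5,0,0,0,0,0,-1,0.5,0,0,0,0,0,-1,0,0,0,0,0,0,-1]}}

```text
t: 24.8
tool_pos: [0.5102, -0.202, 0.0661]
tool_rot: [0.706, -0.05, -0.705, -0.05]
contact_force: [-0.3, 0.3, -2.0]
gripper_width: 0.124
```

{"api": "move_arm", "payload": {"steps": [0.5,0,0,0,0,0,-1,0.4,0,0,0,0,0,-1,0,0,0,0,0,0,-1]}}

```text
t: 25.05
tool_pos: [0.5102, -0.202, 0.0651]
tool_rot: [0.705, -0.05, -0.705, -0.05]
contact_force: [-0.5, -1.2, -1.3]
gripper_width: 0.127
```

{"api": "move_arm", "payload": {"steps": [0.5,0,0,0,0,0,-1,0,0,0,0,0,0,-1]}}

```text
t: 25.22
tool_pos: [0.5102, -0.2019, 0.0646]
tool_rot: [0.705, -0.05, -0.705, -0.05]
contact_force: [0.5, -0.1, -1.4]
gripper_width: 0.126
```

{"api": "move_arm", "payload": {"steps": [0.3,0,0,0,0,0,-1,0,0,0,0,0,0,-1]}}

```text
t: 25.38
tool_pos: [0.5102, -0.202, 0.0645]
tool_rot: [0.706, -0.05, -0.705, -0.05]
contact_force: [0.3, 0.3, 1.9]
gripper_width: 0.127
```

Seated. Open (fingers sideways room is free) and then retreat straight up.

{"api": "move_arm", "payload": {"steps": [0,0,0,0,0,0,0,0,0,0,0,0,0,0,0,0,0,0,0,0,0,0,0,0,0,0,0,0,0,0,0,0,0,0,0,0,0,0,0,0,0,0,0,0,0,0,0,0,0]}}

```text
t: 25.97
tool_pos: [0.51, -0.2018, 0.0642]
tool_rot: [-0.705, 0.05, 0.705, 0.05]
contact_force: [-0.7, -0.6, 0.4]
gripper_width: 0.496
```

{"api": "move_arm", "payload": {"steps": [-5,0,0,0,0,0,0,-10,0,0,0,0,0,0,-20,0,0,0,0,0,0,-25,0,0,0,0,0,0,-25,0,0,0,0,0,0,-20,0,0,0,0,0,0,-10,0,0,0,0,0,0,0,0,0,0,0,0,0,0,0,0,0,0,0,0]}}

```text
t: 26.72
tool_pos: [0.51, -0.2018, 0.1794]
tool_rot: [0.706, -0.05, -0.705, -0.05]
contact_force: [0.6, 0.2, -0.2]
gripper_width: 0.502
```

```bash
python3 - <<'E'
from h import *
from rig import arm
s=arm.read_state(); f=arm.grab_frame("scene"); print(s["t"],s["tool_pos"],s["contact_force"],s["gripper_width"])
C=cloud(f);col=f["color"].astype(int);m=(col[...,0]>col[...,2]+80)&(abs(C[...,0]-.51)<.06)&(abs(C[...,1]+.2)<.06)&(C[...,2]<.15)&(C[...,2]>.05)
P=C[m];print('handle',len(P),P[:,2].max(),cv2.minAreaRect((P[:,:2]*1000).astype(np.float32)))
cv2.imwrite("pics/s8.png",cv2.resize(f["color"][220:420,330:530],None,fx=3,fy=3,interpolation=cv2.INTER_CUBIC))
E
```

```text
26.7167 [ 0.51002757 -0.20181117  0.17936932] [ 0.57370384  0.1661573  -0.20006586] 0.5016835523829473
handle 691 0.12780805422274033 ((506.9648742675781, -199.10203552246094), (18.490938186645508, 60.975341796875), 81.61473846435547)
```

View pics/s8.png

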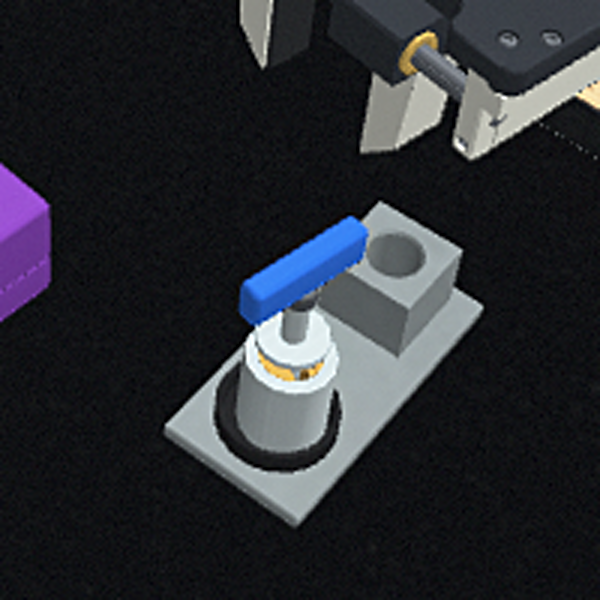

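```bash
python3 -c "
from rig import arm
print(arm.job_done())"
```

```text
the job is handed in; nothing more can be done
None
```

The plug is out of the heater's well and standing in the parking cup with the rod still screwed in. The gripper is open and clear, and the job was handed in at about 27 s.

**How it went**
- **First grasp:** it missed. The depth pictures from two cameras (wrist and scene) showed the real fingertips about 35 mm behind the stated TCP. I corrected the height and the second grasp held, closing on about 12 mm, the handle's thickness.
- **Screwing in:** I read the slot angle (about 1.14 rad) from the wrist picture, and the pin dropped straight in. I then turned the rod 1.28 rad clockwise under 4–7 N, and it went down about 3.1 mm. That matches fully home.
- **Pulling and placing:** the pull readings reached at most about 7.5 N. The scene picture showed the plug hanging clear of the well, and I set it down with only about 2 N.

**Last checks**
- The final picture shows the plug upright inside the cup ring, with the rod in it.
- The highest handle point was measured at 128 mm; 125 mm is expected when seated and home, and the difference is within the few millimetres of depth noise.
- The contact force on the released gripper was about zero.
- Forces were read at the wrist only at the end of each move, so brief peaks in between were not seen.
- The cameras disagreed on the cup's position by 2–6 mm. I used the wrist and top views, because my scene-camera reading included the near wall of the ring.

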